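# Shut and lock the gauge case

### The arm

A 7-joint arm with a two-finger parallel gripper is mounted at the origin on a cart in front of the work surface, level with it; the furniture and walls round the work are solid. World frame = base frame: x ahead of the robot, y to its left, z up, the work surface at z = 0. Lengths are in m, angles in rad, forces in N, time in s.
With the tool pointing down it reaches from about 0.35 to 0.9 m from the base axis. Payload 7.2 kg.
Tool frame: the origin (TCP) lies at the very end of the fingers, on their centre line; the grasp point (between the pads) lies 19 mm behind it; z points along the fingers, y is the direction in which the jaws open and shut (so a half turn about z gives the same grasp; the last joint's range is limited). The gripper opens to 88 mm and grips with 3 to 60 N. Pads are 20 mm wide; open, the fingers measure 115 mm over their backs; the gripper's body (75 mm by 178 mm) begins 61 mm behind the grasp point.
Start: joints at [1.19, 0.411, -0.013, 1.596, 0.006, 1.134, -0.082], TCP at [0.192, -0.595, 0.223] pointing down, gripper open.
Joint ranges: [-2.95, 2.95], [-0.29, 1.99], [-1.47, 1.44], [0.14, 2.54], [-1.03, 4.17], [0.13, 1.85], [-2.86, 2.86]. Speed limits (rad/s): [2.39, 2.39, 3.01, 3.01, 3.14, 3.14, 3.14].

### API

Orientations are given as a rotation vector (axis times angle).
In Python, from station import env gives the robot as it stands.
- The arm moves only by the tool carry_out, never from a script. Its argument "motion" is a list that holds one entry, the list of rows, each a list of 6 numbers: the shift along the tool's x, y, z in cm, then the turn, a rotation vector about the tool's x, y, z in degrees. A call has 1 to 20 rows; each row shifts and turns the pose as measured when the row begins, along the tool's axes as they then stand; what a row does not reach is not made up. A row lasts 1/12 s, in which the tool goes at most 41.7 mm and 7.16 degrees, less where a joint would pass 70% of its speed; a pose out of reach is approached as far as the arm can. A call is refused whole if a number of a shift passes 4.17 or a number of a turn 7.16, either way. A call with a gripper value outside its range is refused whole. "gripper" is the closure, from 0 (fully open) to 1 (shut), set as the call begins (left out, the last holds). The fingers move at their own pace and stop on an object; the grip force is fixed at half the most. Time passes only in rows, so rows that do not move let the fingers close. It gives the time, the measured TCP pose, the force and the opening at its end, in the units of the state.
- env.get_state(): the state, without advancing time (a new reading comes with each control period).
- env.capture(name): name is "scene" or "top" or "wrist"; returns the picture (400x640x3 uint8, red, green, blue); there is no depth.
- env.camera_model(name): a dict with "camera_matrix" (3x3 intrinsics, pixels), "R" (3x3) and "t" (3): a world point X has camera coordinates R X + t. Camera axes: x right, y down, z forward; pixel columns grow to the right and rows downward; lengths in m; the calibration is good to about 2 mm. A picture is of the moment at which its call begins: read the wrist's pose just before it. camera_model takes no time and is no camera call; for the wrist camera it gives the pose at the moment of the call.
- env.finish_job(): hands the job in, once; it reports no verdict.
Trained networks look in the newest picture that a camera, given by its name, has taken for a name from the list of things; names that differ only in an ending like _2 or _b are one class to them, and where a whole thing is asked for, a point or a joint stands for the part that bears it (a point fixed in the world has none). Each returns a list of dicts, best first, with "p" (0 to 1); they miss things now and then, are a little off and sometimes report something else, mostly with a low value. They report only what shows in the picture. A call takes as long as a camera call.
- env.boxes_of(camera, thing): "xyz" ([x, y, z] in m, in world coordinates, good to about 4 mm: the middle of the surface that is visible of it).
- env.masks_of(camera, thing): "mask" (400x640 bool, what is visible of it).
- env.landmark_of(camera, thing): "xyz" ([x, y, z] in m, in world coordinates, good to about 4 mm: a listed point, or the origin of a listed thing).
The state is a dict: "time": time; "joints": joint angles; "qd": joint speeds; "joint_torque": joint torques, N m; "position": TCP position; "ee_rot": TCP orientation; "force": force on the tool from outside, world axes, zero at the start; "ft_torque": the same for the moment, N m; "opening": finger opening in m.
Only numpy, scipy, OpenCV 4.12 (cv2) and the standard library are available. Lean on these libraries where they do the work, as an engineer would, in place of code of your own. Each camera call takes 0.05 s, during which the arm holds its last target. There are 200 camera calls.

### The job

Put the ring gauge's case away safely: swing its blue lid down and press it against the rubber gasket until the latch catches and holds it shut. Then turn the red cam knob clockwise until the sprung roller drops fully into the cam's notch and the bolt springs over the lid's lip; leave it there, and leave the dial indicator and the acrylic cube beside it where they are.

Things in the scene. Friction and masses are not known exactly. Their poses are not given: they have to be found in the camera images.
- lid (a joint): Angle (rad) of the blue lid of the grey case (tray 110 x 140 mm) about its rear rim: 0 shut, grows as it opens, starts at 0.6 to 1.05. Stiff hinge: it stays where left and yields to about 2 N at the front edge. Below 0.08 it meets the latch noses, below 0.05 a springy gasket: pressing it to 0 takes 10 to 20 N near the front edge. Released, a latched lid reads under 0.015, an unlatched one 0.04 to 0.08.
- lid_hinge (a point): Fixed point on the lid's hinge line, middle of the case's rear rim, 47 mm above the desk. Frame: x away from the knob (the knob axis lies 168 mm towards -x), y along the hinge, z up. The shut lid reaches 114 mm from here to -x.
- lid_edge (a point): Point on the outer face of the lid, at the middle of its front edge, 110 mm from the hinge line; moves with the lid (its z is the outer face's normal). Lid: 146 mm wide, 8 mm thick, underside level with the hinge line; open, its outer face looks up and back, away from the knob. Press here.
- latch (a joint): Travel (m) of the sprung steel latch bar in front of the case: 0 at rest, up to 0.006 while the lid's lip pushes its two noses aside on the way down; it springs back to 0 over the lip when the lid is fully down.
- bolt (a joint): Travel (m) of the steel yoke bolt with the follower roller, on the lock shelf in front of the case; a spring (about 11 N) drives it towards the lid. 0 to 0.001 on the round of the brass cam; 0.0075 with the roller seated in the notch and the tongue over the lid's lip; over 0.006 counts as dropped in.
- knob_grip (a point): Point on the upright axis of the red round knob, at grip height: 40 mm across, from 16 mm below to 13 mm above this point, free all round when the lid is shut. Frame fixed to the case (x to the hinge, z up), not turning with the knob, whose angle is not given. The notch comes to the roller after 1.3 to 3.4 rad clockwise seen from above: more than one grasp.
- roller_seat (a point): Where the roller sits when in the notch, 25 mm from the knob's axis on the side away from the case. The brass cam plate (radius 27 to 28 mm) turns with the knob: about 0.1 Nm on the round. Within 0.2 rad of the notch's middle the released knob is pulled in by the spring; turning on past it takes about 0.7 Nm and lifts the roller out again (then turn back). Elsewhere the knob stays put.
- dial_center (a point): Centre of the dial of a loose dial indicator (bystander, 56 mm dial, 94 mm with its stem, 22 mm high) lying beside the case; leave it there.
- cube_center (a point): Centre of a loose clear acrylic reference cube (bystander, 40 x 40 x 34 mm) standing beside the lock shelf; leave it there.

How it is judged:
By the outcome, as a careful person would: the job done as asked, in the order asked, and still so for the second after the job is handed in, with the robot touching nothing.
It also fails if it takes over 61 s, if anything falls off the work surface, if the arm or the gripper's body presses on something with over 40 N, if the wrist force passes 120 N, or if a joint passes its speed limit or range.

## Working session

There is one attempt and no reset: what is moved stays moved. The work goes in short steps, Python scripts to look and compute and a tool call to move; the robot and the scene stay as the last step left them, time stands still between calls to the robot, and variables do not carry over. Pictures are saved under pics/ and viewed, about 8 in all and at most 12, crops included, and the job is handed in when it is done.

Besides the shell and the picture viewer there is one more tool, called after "Call:" as name(argument=value, ...) on one line, values as JSON. carry_out: Moves the arm, as the interface text tells. Its arguments: {"type":"object","properties":{"motion":{"type":"array"},"gripper":{"type":"number"}},"required":["motion"]}

```bash
mkdir -p pics; ls; cat > h.py <<'E'
import numpy as np, cv2
from station import env
from scipy.spatial.transform import Rotation as R
def snap(cam,f=None):
    im=env.capture(cam)
    if f: cv2.imwrite('pics/'+f,im[:,:,::-1])
    return im
def proj(cam,X):
    m=env.camera_model(cam); c=m['R']@np.array(X)+m['t']; u=m['camera_matrix']@c; return u[:2]/u[2]
E
python3 - <<'E'
from h import *
s=env.get_state(); print({k:np.round(v,3).tolist() for k,v in s.items()})
for cam in ['scene','top']:
    snap(cam,cam+'0.png')
    for t in ['lid_hinge','lid_edge','knob_grip','roller_seat','dial_center','cube_center']:
        print(cam,t,[(np.round(d['xyz'],3).tolist(),round(d['p'],2)) for d in env.landmark_of(cam,t)[:2]])
E
```

```text
pics
{'time': 0.0, 'joints': [1.19, 0.412, -0.013, 1.597, 0.006, 1.134, -0.082], 'qd': [-0.0, -0.0, -0.001, 0.001, -0.002, -0.002, 0.001], 'joint_torque': [-0.001, -58.794, 0.641, -29.107, -0.054, 0.018, 0.0], 'position': [0.192, -0.594, 0.222], 'ee_rot': [-3.102, -0.489, 0.001], 'force': [-0.292, 0.016, -0.407], 'ft_torque': [-0.034, -0.015, -0.041], 'opening': 0.088}
scene lid_hinge [([0.634, -0.061, 0.044], 0.95), ([0.621, -0.209, 0.014], 0.46)]
scene lid_edge [([0.585, -0.082, 0.146], 0.93)]
scene knob_grip [([0.476, -0.122, 0.08], 0.84)]
scene roller_seat [([0.448, -0.13, 0.044], 0.86)]
scene dial_center [([0.623, -0.209, 0.012], 0.91)]
scene cube_center [([0.504, -0.244, 0.018], 0.78)]
top lid_hinge [([0.633, -0.062, 0.044], 0.9)]
top lid_edge [([0.584, -0.082, 0.144], 0.8)]
top knob_grip [([0.476, -0.121, 0.07], 0.86)]
top roller_seat []
top dial_center [([0.616, -0.209, 0.01], 0.88)]
top cube_center [([0.503, -0.246, 0.018], 0.76)]
```

```bash
python3 -c "
import cv2,numpy as np
a=cv2.imread('pics/scene0.png');b=cv2.imread('pics/top0.png')
cv2.imwrite('pics/both.png',cv2.resize(np.vstack([a,b]),(480,600)))
"
python3 - <<'E'
from h import *
for c in ['scene','top']:
  print(c,[proj(c,p).round() for p in ([.634,-.061,.044],[.476,-.122,.07])])
E
```

```text
scene [array([258., 223.]), array([335., 225.])]
top [array([262., 163.]), array([290., 236.])]
```

View pics/scene0.png

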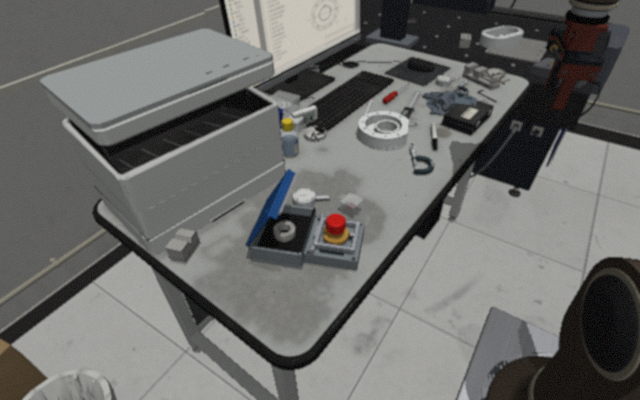

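View pics/top0.png

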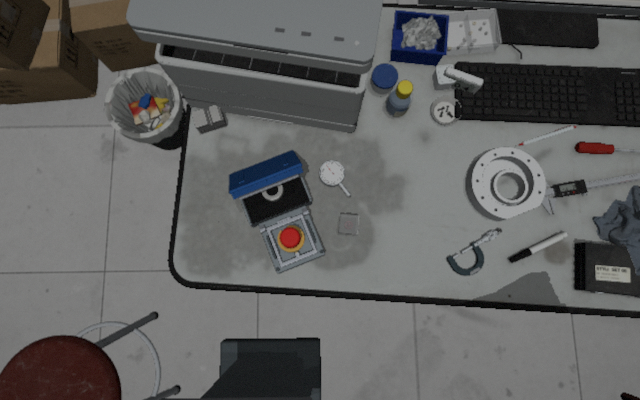

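The scene picture shows the blue lid open (about 250-290, 170-245), with the red knob at (335,222), the dial at (303,197) and the cube at (350,203). The top view agrees: knob at (290,237), lid at (265,172). I'll move above the knob and close the fingers on the way.

Call:
carry_out(motion=[[[2.97, -2.59, -0.2, 0, 0, -0.2], [2.97, -2.59, -0.2, 0, 0, -0.2], [2.97, -2.59, -0.2, 0, 0, -0.2], [2.97, -2.59, -0.2, 0, 0, -0.2], [2.97, -2.59, -0.2, 0, 0, -0.2], [2.97, -2.59, -0.2, 0, 0, -0.2], [2.97, -2.59, -0.2, 0, 0, -0.2], [2.97, -2.59, -0.2, 0, 0, -0.2], [2.97, -2.59, -0.2, 0, 0, -0.2], [2.97, -2.59, -0.2, 0, 0, -0.2], [2.97, -2.59, -0.2, 0, 0, -0.2], [2.97, -2.59, -0.2, 0, 0, -0.2], [2.97, -2.59, -0.2, 0, 0, -0.2], [2.97, -2.59, -0.2, 0, 0, -0.2], [0, 0, 0, 0, 0, 0]]], gripper=1)

```text
time: 1.95
position: [0.4754, -0.0965, 0.2516]
ee_rot: [3.086, 0.554, 0.007]
force: [0.1, 0.3, 0.5]
opening: 0.0007
```

```bash
cat >> h.py <<'E'
def to(X,yaw=None):
    s=env.get_state(); M=R.from_rotvec(s['ee_rot']); d=M.inv().apply(np.array(X)-s['position'])*100
    x=M.apply([1,0,0]); print('to',np.round(d,2),'yaw now',round(float(np.degrees(np.arctan2(x[1],x[0]))),1),'z axis',M.apply([0,0,1]).round(3))
def marks(cam,ts):
    for t in ts: print(cam,t,[(np.round(d['xyz'],4).tolist(),round(d['p'],2)) for d in env.landmark_of(cam,t)[:1]])
E
python3 - <<'E'
from h import *
s=env.get_state(); print(s['time'],np.round(s['position'],3),s['opening'],np.round(s['joints'],2))
snap('wrist','w1.png'); marks('wrist',['lid_hinge','lid_edge','knob_grip','roller_seat','dial_center','cube_center'])
to([.62,-.067,.17])
E
```

```text
1.95 [ 0.475 -0.096  0.252] 0.0007263463991128058 [ 0.45  0.17 -0.4   1.87  0.08  1.11 -1.19]
wrist lid_hinge [([0.6289, -0.0622, 0.0473], 0.76)]
wrist lid_edge [([0.5835, -0.0805, 0.1418], 0.68)]
wrist knob_grip [([0.4714, -0.1198, 0.0732], 0.57)]
wrist roller_seat [([0.4477, -0.131, 0.041], 0.89)]
wrist dial_center [([0.622, -0.2082, 0.0094], 0.95)]
wrist cube_center [([0.5064, -0.2434, 0.0167], 0.78)]
to [15.31  1.25  8.05] yaw now 19.6 z axis [ 0.002 -0.009 -1.   ]
```

View pics/w1.png

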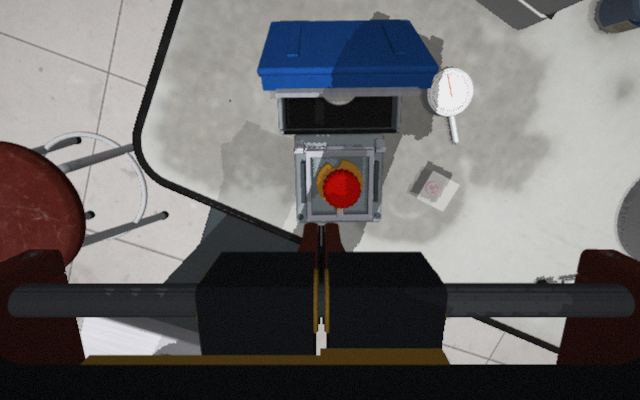

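The wrist picture shows the lid (265-435, 22-90), the knob at (342,188), and the brass cam's notch at about (343,163), on the lid side. That puts it roughly half a turn from the roller. Next I'll go behind the lid's outer face.

Call:
carry_out(motion=[[[3.8, 0.3, 0, 0, 0, -0.3], [3.8, 0.3, 0, 0, 0, -0.3], [3.8, 0.3, 0, 0, 0, -0.3], [3.9, 0.3, 0, 0, 0, -0.3], [0, 0, 3, 0, 0, 0], [0, 0, 3, 0, 0, 0], [0, 0, 1.5, 0, 0, 0], [0, 0, 0, 0, 0, 0]]])

```text
time: 2.97
position: [0.6248, -0.0787, 0.1729]
ee_rot: [3.081, 0.532, 0.004]
force: [-0.2, 0.0, -0.3]
opening: 0.0005
```

```bash
python3 - <<'E'
from h import *
s=env.get_state(); print(s['time'],np.round(s['position'],3),np.round(s['force'],1))
snap('top'); snap('scene','s2.png'); 
for c in ['top','scene']: marks(c,['lid_hinge','lid_edge'])
h=np.array([.632,-.0617,.047]); ux=np.array([np.cos(.363),np.sin(.363),0])
for th in [1.0,.85,.7,.55,.4,.25,.1,.05,0]:
    r=.1; p=h+ux*(-r*np.cos(th)+.008*np.sin(th)+.01*np.sin(th))+np.array([0,0,r*np.sin(th)+.008*np.cos(th)])
    print(th,p.round(3)); to(p)
E
```

```text
2.9667 [ 0.625 -0.079  0.173] [-0.2  0.  -0.3]
top lid_hinge [([0.6295, -0.0624, 0.0448], 0.57)]
top lid_edge [([0.5817, -0.0786, 0.1461], 0.56)]
scene lid_hinge [([0.6367, -0.0613, 0.0452], 0.74)]
scene lid_edge [([0.5833, -0.0813, 0.1488], 0.55)]
1.0 [ 0.596 -0.076  0.135]
to [-2.94 -1.35  4.26] yaw now 19.6 z axis [ 0.013 -0.015 -1.   ]
0.85 [ 0.583 -0.08   0.127]
to [-4.3  -1.34  5.05] yaw now 19.6 z axis [ 0.013 -0.015 -1.   ]
0.7 [ 0.571 -0.085  0.118]
to [-5.55 -1.33  6.03] yaw now 19.6 z axis [ 0.013 -0.015 -1.   ]
0.55 [ 0.561 -0.089  0.106]
to [-6.65 -1.33  7.17] yaw now 19.6 z axis [ 0.013 -0.015 -1.   ]
0.4 [ 0.552 -0.092  0.093]
to [-7.59 -1.34  8.44] yaw now 19.6 z axis [ 0.013 -0.015 -1.   ]
0.25 [ 0.546 -0.095  0.079]
to [-8.33 -1.35  9.82] yaw now 19.6 z axis [ 0.013 -0.015 -1.   ]
0.1 [ 0.541 -0.096  0.065]
to [-8.87 -1.36 11.27] yaw now 19.6 z axis [ 0.013 -0.015 -1.   ]
0.05 [ 0.539 -0.097  0.06 ]
to [-9.   -1.37 11.76] yaw now 19.6 z axis [ 0.013 -0.015 -1.   ]
0 [ 0.539 -0.097  0.055]
to [-9.11 -1.38 12.26] yaw now 19.6 z axis [ 0.013 -0.015 -1.   ]
```

Call:
carry_out(motion=[[[0, -0.8, 1.5, 0, 0, -0.6], [0, -0.7, 2.0, 0, 0, -0.6], [-1.5, 0, 0.6, 0, 0, 0], [-1.3, 0, 0.3, 0, 0, 0], [-0.7, 0, 0.4, 0, 0, 0], [-0.7, 0, 0.5, 0, 0, 0], [-0.7, 0, 0.5, 0, 0, 0], [-0.6, 0, 0.5, 0, 0, 0], [-0.6, 0, 0.6, 0, 0, 0], [-0.6, 0, 0.6, 0, 0, 0], [0, 0, 0, 0, 0, 0]]])

```text
time: 4.18
position: [0.5647, -0.0892, 0.1094]
ee_rot: [3.067, 0.565, 0.049]
force: [0.4, -0.8, 0.5]
opening: 0.0005
```

```bash
cat > arc.py <<'E'
from h import *
s=env.get_state(); print(s['time'],np.round(s['position'],3),np.round(s['force'],1))
snap('top'); snap('scene','s3.png'); 
for c in ['top','scene']: marks(c,['lid_edge'])
h=np.array([.632,-.0617,.047]); ux=np.array([np.cos(.363),np.sin(.363),0])
for th in [.55,.4,.25,.1,0]:
    r=.1; p=h+ux*(-r*np.cos(th)+.008*np.sin(th)+.01*np.sin(th))+np.array([0,0,r*np.sin(th)+.008*np.cos(th)])
    print(th); to(p)
E
python3 arc.py
```

```text
4.1833 [ 0.565 -0.089  0.109] [ 0.4 -0.8  0.5]
top lid_edge [([0.5468, -0.0934, 0.1115], 0.92)]
scene lid_edge [([0.5494, -0.0946, 0.1137], 0.57)]
0.55
to [-0.54 -0.19  0.46] yaw now 20.9 z axis [ 0.038 -0.016 -0.999]
0.4
to [-1.5  -0.23  1.71] yaw now 20.9 z axis [ 0.038 -0.016 -0.999]
0.25
to [-2.28 -0.27  3.07] yaw now 20.9 z axis [ 0.038 -0.016 -0.999]
0.1
to [-2.85 -0.31  4.51] yaw now 20.9 z axis [ 0.038 -0.016 -0.999]
0
to [-3.11 -0.34  5.49] yaw now 20.9 z axis [ 0.038 -0.016 -0.999]
```

Call:
carry_out(motion=[[[-0.6, -0.05, 0.6, 0, -0.4, 0], [-0.5, -0.05, 0.6, 0, -0.4, 0], [-0.5, -0.05, 0.7, 0, -0.4, 0], [-0.4, -0.05, 0.7, 0, -0.4, 0], [-0.4, -0.05, 0.7, 0, -0.4, 0], [-0.3, -0.05, 0.7, 0, -0.3, 0], [-0.2, -0.05, 0.7, 0, 0, 0], [0, 0, 0, 0, 0, 0]]])

```text
time: 5.05
position: [0.5397, -0.0968, 0.06]
ee_rot: [3.058, 0.565, -0.006]
force: [-0.3, 1.1, 3.1]
opening: 0.0007
```

```bash
python3 arc.py
```

```text
5.05 [ 0.54  -0.097  0.06 ] [-0.3  1.1  3.1]
top lid_edge [([0.5287, -0.1009, 0.0597], 0.57)]
scene lid_edge [([0.5259, -0.1032, 0.0626], 0.87)]
0.55
to [ 2.24  0.14 -4.54] yaw now 20.9 z axis [ 0.002 -0.032 -0.999]
0.4
to [ 1.33  0.09 -3.26] yaw now 20.9 z axis [ 0.002 -0.032 -0.999]
0.25
to [ 0.6   0.05 -1.87] yaw now 20.9 z axis [ 0.002 -0.032 -0.999]
0.1
to [ 0.09  0.   -0.41] yaw now 20.9 z axis [ 0.002 -0.032 -0.999]
0
to [-0.13 -0.03  0.59] yaw now 20.9 z axis [ 0.002 -0.032 -0.999]
```

Call:
carry_out(motion=[[[-0.1, 0, 0.3, 0, 0, 0], [0, 0, 0.3, 0, 0, 0], [0, 0, 0.3, 0, 0, 0], [0, 0, 0.3, 0, 0, 0]]])

```text
time: 5.58
position: [0.5396, -0.0972, 0.0533]
ee_rot: [3.056, 0.564, -0.004]
force: [-15.0, 2.6, 51.9]
opening: 0.0009
```

Call:
carry_out(motion=[[[0, 0, -1, 0, 0, 0], [0, 0, -2, 0, 0, 0], [0, 0, -4, 0, 0, 0], [-3, 0, -4, 0, 0, 0], [-3, 0, -4, 0, 0, 0], [-2.5, 0, -2, 0, 0, 0], [-2, 0, 0, 0, 0, 0], [-1.5, 0, 0, 0, 0, 0], [0, 0, 0, 0, 0, 0]]], gripper=0)

```text
time: 6.33
position: [0.4293, -0.1316, 0.2184]
ee_rot: [3.056, 0.567, -0.012]
force: [0.6, -0.8, -0.8]
opening: 0.0564
```

```bash
python3 - <<'E'
from h import *
s=env.get_state(); print(s['time'],np.round(s['position'],3),np.round(s['force'],1))
im=snap('wrist','w4.png')
T=['lid_hinge','lid_edge','knob_grip','roller_seat','dial_center','cube_center']
marks('wrist',T); snap('top','t4.png'); marks('top',T); a=snap('scene'); marks('scene',T)
print(env.boxes_of('wrist','knob_grip')[:1])
m=env.masks_of('wrist','knob_grip')[0]['mask']; ys,xs=np.nonzero(m);print(xs.min(),xs.max(),ys.min(),ys.max())
u=proj('scene',[.53,-.1,.05]).astype(int); c=a[u[1]-45:u[1]+45,u[0]-65:u[0]+65]
w=im[:250,200:500]
cv2.imwrite('pics/c4.png',np.vstack([cv2.resize(w,(480,400)),cv2.resize(c,(480,200*1+0))])[:,:,::-1])
E
```

```text
6.3333 [ 0.429 -0.132  0.218] [ 0.6 -0.8 -0.8]
wrist lid_hinge []
wrist lid_edge [([0.5277, -0.1027, 0.0556], 0.85)]
wrist knob_grip [([0.4723, -0.1217, 0.0749], 0.94)]
wrist roller_seat [([0.4507, -0.1312, 0.0419], 0.96)]
wrist dial_center [([0.6216, -0.2073, 0.0082], 0.94)]
wrist cube_center [([0.506, -0.2438, 0.02], 0.64)]
top lid_hinge [([0.6291, -0.0597, 0.047], 0.76)]
top lid_edge [([0.6197, -0.2127, 0.009], 0.5)]
top knob_grip []
top roller_seat []
top dial_center []
top cube_center [([0.5046, -0.2445, 0.0183], 0.71)]
scene lid_hinge [([0.6328, -0.0606, 0.0442], 0.96)]
scene lid_edge [([0.5275, -0.102, 0.0546], 0.79)]
scene knob_grip [([0.4735, -0.1229, 0.08], 0.58)]
scene roller_seat [([0.4491, -0.1303, 0.0474], 0.64)]
scene dial_center [([0.6212, -0.2126, 0.012], 0.52)]
scene cube_center [([0.5054, -0.245, 0.0186], 0.94)]
[{'xyz': [0.5269, -0.1028, 0.0539], 'p': 0.68}]
243 400 0 183
```

View pics/c4.png

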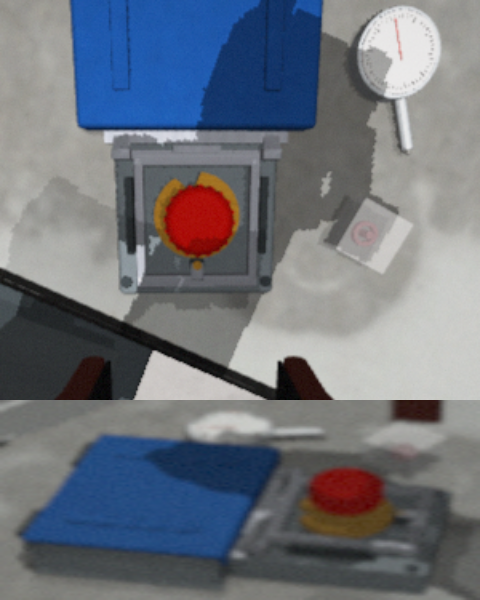

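The lid edge reads z ≈ 0.055, which is shut (an unlatched lid would read 0.060 or more). In the crop the lid lies flat, and the cam notch is at (190,185), slightly left of the direction to the lid. The roller is at (197,265), so the notch needs about 190° clockwise. Checking the joint ranges for that turn.

```bash
python3 - <<'E'
from h import *
s=env.get_state(); print(np.round(s['joints'],2))
to([.4745,-.1217,.12]); to([.4745,-.1217,.063])
E
```

```text
[ 0.53  0.14 -0.4   1.99  0.1   1.02 -1.13]
to [4.41 0.45 9.74] yaw now 21.2 z axis [-0.001 -0.033 -0.999]
to [ 4.48  0.28 15.44] yaw now 21.2 z axis [-0.001 -0.033 -0.999]
```

Call:
carry_out(motion=[[[2.3, 0.0, 0, 0, 0, -7], [2.2, 0.5, 0, 0, 0, -7], [0, 0, 0, 0, 0, -7], [0, 0, 0, 0, 0, -7], [0, 0, 0, 0, 0, -7], [0, 0, 0, 0, 0, -7], [0, 0, 0, 0, 0, -7], [0, 0, 0, 0, 0, -7]]])

```text
time: 8.15
position: [0.4772, -0.1154, 0.2173]
ee_rot: [2.418, 1.966, -0.033]
force: [0.7, -0.7, -0.4]
opening: 0.0874
```

```bash
python3 - <<'E'
from h import *
s=env.get_state(); print(s['time'],np.round(s['joints'],2))
to([.4745,-.1217,.12]); to([.4745,-.1217,.063])
E
```

```text
8.15 [ 0.58  0.23 -0.54  1.9   0.18  1.05 -0.24]
to [-0.36 -0.2   9.74] yaw now 78.2 z axis [-0.    -0.033 -0.999]
to [-0.18 -0.24 15.44] yaw now 78.2 z axis [-0.    -0.033 -0.999]
```

Call:
carry_out(motion=[[[0, 0, 0.5, 0, 0, -7], [0, 0, 0.5, 0, 0, -7], [0, 0, 0.5, 0, 0, -7], [0, 0, 0.5, 0, 0, -7], [0, 0, 0.5, 0, 0, -7], [0, 0, 0.5, 0, 0, -7], [0, 0, 0.5, 0, 0, -7], [0, 0, 0.5, 0, 0, -7], [0, 0, 0.5, 0, 0, -7], [0, 0, 0.5, 0, 0, -7], [0, 0, 0.5, 0, 0, -7], [0, 0, 0.5, 0, 0, -7], [0, 0, 0.5, 0, 0, -7]]])

```text
time: 9.23
position: [0.4785, -0.1184, 0.1508]
ee_rot: [0.237, 3.127, -0.053]
force: [-0.6, -0.4, -0.2]
opening: 0.0881
```

```bash
cat > k.py <<'E'
from h import *
s=env.get_state(); print(s['time'],np.round(s['joints'],2),np.round(s['force'],1),np.round(s['ft_torque'],2),s['opening'])
M=R.from_rotvec(s['ee_rot']); print('tilt fix deg',np.degrees(np.cross([0,0,1],M.inv().apply([0,0,-1]))).round(1))
to([.4745,-.1217,.12]); to([.4745,-.1217,.063])
E
python3 k.py
```

```text
9.2333 [ 0.78  0.38 -0.81  1.96  0.38  0.95  1.2 ] [-0.6 -0.4 -0.2] [ 0.06 -0.11  0.06] 0.08807626295194772
tilt fix deg [-1.9  0.5  0. ]
to [ 0.37 -0.29  3.09] yaw now 171.3 z axis [ 0.003 -0.034 -0.999]
to [ 0.41 -0.1   8.79] yaw now 171.3 z axis [ 0.003 -0.034 -0.999]
```

Call:
carry_out(motion=[[[0.3, -0.3, 1.5, -1.9, 0.5, 0], [0.1, -0.1, 2, 0, 0, 0], [0, 0, 2, 0, 0, 0], [0, 0, 1.5, 0, 0, 0], [0, 0, 1, 0, 0, 0], [0, 0, 0, 0, 0, 0]]])

```text
time: 9.73
position: [0.4746, -0.1235, 0.0674]
ee_rot: [0.226, 3.133, 0.003]
force: [0.3, -0.2, 0.3]
opening: 0.088
```

```bash
python3 k.py
```

```text
9.7333 [ 0.75  0.5  -0.74  2.03  0.47  0.79  1.15] [ 0.3 -0.2  0.3] [ 0.02 -0.16 -0.02] 0.08803529575095992
tilt fix deg [ 0.1  0.  -0. ]
to [ 0.03  0.19 -5.26] yaw now 171.7 z axis [ 0.001  0.002 -1.   ]
to [0.03 0.17 0.44] yaw now 171.7 z axis [ 0.001  0.002 -1.   ]
```

Call:
carry_out(motion=[[[0, 0.15, 0.3, 0, 0, 0], [0, 0, 0, 0, 0, 0], [0, 0, 0, 0, 0, 0], [0, 0, 0, 0, 0, 0], [0, 0, 0, 0, 0, 0], [0, 0, 0, 0, 0, 0], [0, 0, 0, 0, 0, 0], [0, 0, 0, 0, 0, 0]]], gripper=1)

```text
time: 10.4
position: [0.4771, -0.1225, 0.0677]
ee_rot: [0.226, 3.128, -0.001]
force: [0.8, 1.6, -5.1]
opening: 0.0394
```

```bash
python3 k.py
```

```text
10.4 [ 0.74  0.5  -0.74  2.03  0.48  0.78  1.14] [ 0.8  1.6 -5.1] [ 0.69 -0.35 -0.04] 0.039428219215378126
tilt fix deg [-0.   0.3  0. ]
to [ 0.24  0.04 -5.24] yaw now 171.7 z axis [ 0.005 -0.001 -1.   ]
to [0.27 0.04 0.46] yaw now 171.7 z axis [ 0.005 -0.001 -1.   ]
```

Call:
carry_out(motion=[[[0.1, 0, 0, 0, 0, 6], [0.05, 0, 0, 0, 0, 6], [0, 0, 0, 0, 0, 6], [0, 0, 0, 0, 0, 6], [0, 0, 0, 0, 0, 6], [0, 0, 0, 0, 0, 6]]])

```text
time: 10.9
position: [0.4764, -0.1242, 0.0676]
ee_rot: [1.212, 2.89, 0.001]
force: [0.9, -1.3, -1.4]
opening: 0.039
```

```bash
python3 k.py
```

```text
10.9 [ 0.63  0.46 -0.58  2.04  0.37  0.74  0.59] [ 0.9 -1.3 -1.4] [-0.26  0.03  0.33] 0.038963100568467114
tilt fix deg [ 0.2  0.4 -0. ]
to [ 0.28  0.06 -5.24] yaw now 134.5 z axis [ 0.008 -0.002 -1.   ]
to [0.32 0.04 0.46] yaw now 134.5 z axis [ 0.008 -0.002 -1.   ]
```

Call:
carry_out(motion=[[[0.1, 0, 0, 0, 0, 6], [0.05, 0, 0, 0, 0, 6], [0.05, 0, 0, 0, 0, 6], [0, 0, 0, 0, 0, 6], [0, 0, 0, 0, 0, 6], [0, 0, 0, 0, 0, 6], [0, 0, 0, 0, 0, 6], [0, 0, 0, 0, 0, 6], [0, 0, 0, 0, 0, 6], [0, 0, 0, 0, 0, 6]]])

```text
time: 11.73
position: [0.4736, -0.1249, 0.0676]
ee_rot: [2.538, 1.838, 0.0]
force: [0.3, -1.0, -0.6]
opening: 0.0389
```

```bash
python3 k.py
```

```text
11.7333 [ 0.41  0.41 -0.32  2.06  0.2   0.7  -0.35] [ 0.3 -1.  -0.6] [-0.11  0.33  0.32] 0.038862750918909984
tilt fix deg [ 0.4  0.3 -0. ]
to [ 0.31  0.02 -5.24] yaw now 71.8 z axis [ 0.005 -0.007 -1.   ]
to [ 0.34 -0.02  0.46] yaw now 71.8 z axis [ 0.005 -0.007 -1.   ]
```

Call:
carry_out(motion=[[[0.1, 0, 0, 0, 0, 6], [0.1, 0, 0, 0, 0, 6], [0.05, 0, 0, 0, 0, 6], [0, 0, 0, 0, 0, 6], [0, 0, 0, 0, 0, 6], [0, 0, 0, 0, 0, 6], [0, 0, 0, 0, 0, 6], [0, 0, 0, 0, 0, 6], [0, 0, 0, 0, 0, 6]]])

```text
time: 12.48
position: [0.4717, -0.123, 0.0676]
ee_rot: [3.105, 0.42, -0.002]
force: [0.3, -2.2, -1.5]
opening: 0.0393
```

```bash
python3 k.py; python3 - <<'E'
from h import *
im=snap('wrist'); a=snap('scene'); b=snap('top')
u=proj('scene',[.49,-.115,.05]).astype(int); c=a[u[1]-45:u[1]+45,u[0]-60:u[0]+60]
cv2.imwrite('pics/c5.png',np.vstack([im,cv2.resize(c,(640,400))[100:300]])[:,:,::-1])
E
```

```text
12.4833 [ 0.22  0.39 -0.08  2.07  0.06  0.68 -1.21] [ 0.3 -2.2 -1.5] [0.22 0.09 0.35] 0.039264892706281015
tilt fix deg [ 0.4  0.1 -0. ]
to [ 0.29 -0.01 -5.24] yaw now 15.4 z axis [-0.    -0.008 -1.   ]
to [ 0.3  -0.06  0.46] yaw now 15.4 z axis [-0.    -0.008 -1.   ]
```

View pics/c5.png

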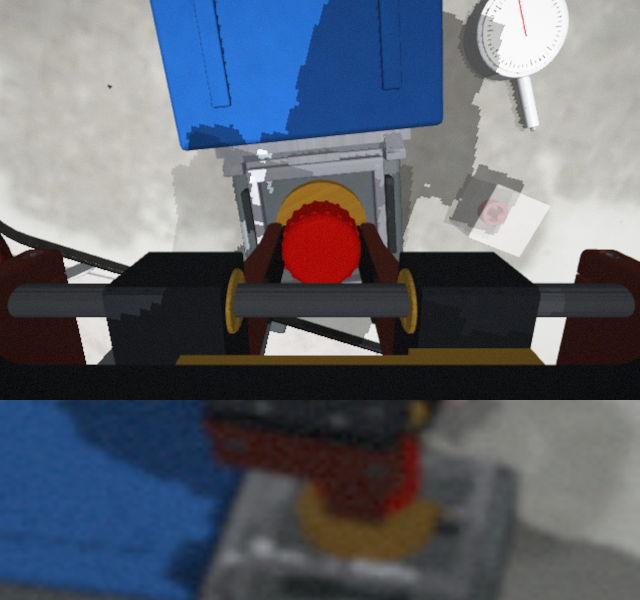

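The picture shows the knob held, with the cam's lid side round now; the notch has gone round to the roller side. I'll continue in small steps and watch the torque.

Call:
carry_out(motion=[[[0.1, 0, 0, 0, 0, 5], [0.1, 0, 0, 0, 0, 5], [0, 0, 0, 0, 0, 5]]])

```text
time: 12.88
position: [0.4716, -0.1224, 0.0677]
ee_rot: [3.134, 0.033, -0.007]
force: [1.7, 0.7, -2.1]
opening: 0.0392
```

```bash
python3 k.py
```

```text
12.8833 [ 0.17  0.39 -0.02  2.07  0.03  0.69 -1.42] [ 1.7  0.7 -2.1] [ 0.67 -0.27  0.25] 0.03919567621845842
tilt fix deg [ 0.4  0.3 -0. ]
to [ 0.27 -0.02 -5.24] yaw now 1.2 z axis [-0.005 -0.008 -1.   ]
to [ 0.29 -0.07  0.46] yaw now 1.2 z axis [-0.005 -0.008 -1.   ]
```

Call:
carry_out(motion=[[[0, 0, 0, 0, 0, 4], [0, 0, 0, 0, 0, 4]]])

```text
time: 13.05
position: [0.4716, -0.1219, 0.0676]
ee_rot: [3.129, -0.183, -0.006]
force: [0.5, 0.6, -0.4]
opening: 0.0392
```

```bash
python3 k.py
```

```text
13.05 [ 0.14  0.39  0.01  2.08  0.01  0.68 -1.54] [ 0.5  0.6 -0.4] [ 0.44 -0.03  0.08] 0.039230615021822866
tilt fix deg [ 0.4  0.2 -0. ]
to [ 0.27 -0.02 -5.24] yaw now -6.7 z axis [-0.005 -0.007 -1.   ]
to [ 0.29 -0.06  0.46] yaw now -6.7 z axis [-0.005 -0.007 -1.   ]
```

The torque has dropped from 0.35 to 0.08 Nm, so the roller is running into the notch. Releasing the knob so the spring can pull it in, then backing up to look.

Call:
carry_out(motion=[[[0, 0, 0, 0, 0, 0], [0, 0, 0, 0, 0, 0], [0, 0, 0, 0, 0, 0], [0, 0, 0, 0, 0, 0], [0, 0, 0, 0, 0, 0], [0, 0, -2, 0, 0, 0], [0, 0, -4, 0, 0, 0], [0, 0, -4, 0, 0, 0], [-3, 0, -4, 0, 0, 0], [-3, 0, 0, 0, 0, 0], [-2, 0, 0, 0, 0, 0], [0, 0, 0, 0, 0, 0]]], gripper=0)

```text
time: 14.05
position: [0.3964, -0.1142, 0.2068]
ee_rot: [3.13, -0.144, -0.007]
force: [-0.7, 0.0, 0.1]
opening: 0.0877
```

```bash
python3 k.py; cat > look.py <<'E'
import sys
from h import *
im=snap('wrist'); marks('wrist',['roller_seat','knob_grip','lid_edge','cube_center','dial_center'])
for t in ['bolt','latch','knob_grip']: print(t,[(np.round(d['xyz'],4).tolist(),round(d['p'],2)) for d in env.boxes_of('wrist',t)[:2]])
u=proj('wrist',[.48,-.12,.05]).astype(int); print(u)
y0,x0=max(u[1]-90,0),max(u[0]-120,0)
c=im[y0:y0+180,x0:x0+240]; cv2.imwrite('pics/'+sys.argv[1],cv2.resize(c,None,fx=3.3,fy=3.3,interpolation=2)[:,:,::-1])
E
python3 look.py c6.png
```

```text
14.05 [ 0.15  0.06  0.01  2.09  0.01  0.99 -1.51] [-0.7  0.   0.1] [0.04 0.07 0.01] 0.08768012607305004
tilt fix deg [ 0.5  0.2 -0. ]
to [ 7.88 -0.04  8.65] yaw now -5.3 z axis [-0.005 -0.008 -1.   ]
to [ 7.9  -0.09 14.35] yaw now -5.3 z axis [-0.005 -0.008 -1.   ]
wrist roller_seat [([0.4483, -0.1317, 0.0417], 0.79)]
wrist knob_grip [([0.4759, -0.118, 0.0713], 0.92)]
wrist lid_edge [([0.5272, -0.104, 0.0533], 0.64)]
wrist cube_center [([0.5069, -0.2434, 0.0176], 0.98)]
wrist dial_center []
bolt [([0.4884, -0.1212, 0.0493], 0.85), ([0.5105, -0.1039, 0.0494], 0.67)]
latch [([0.5093, -0.1143, 0.0426], 0.88)]
knob_grip [([0.5125, -0.1021, 0.0521], 0.73)]
[319  98]
```

View pics/c6.png

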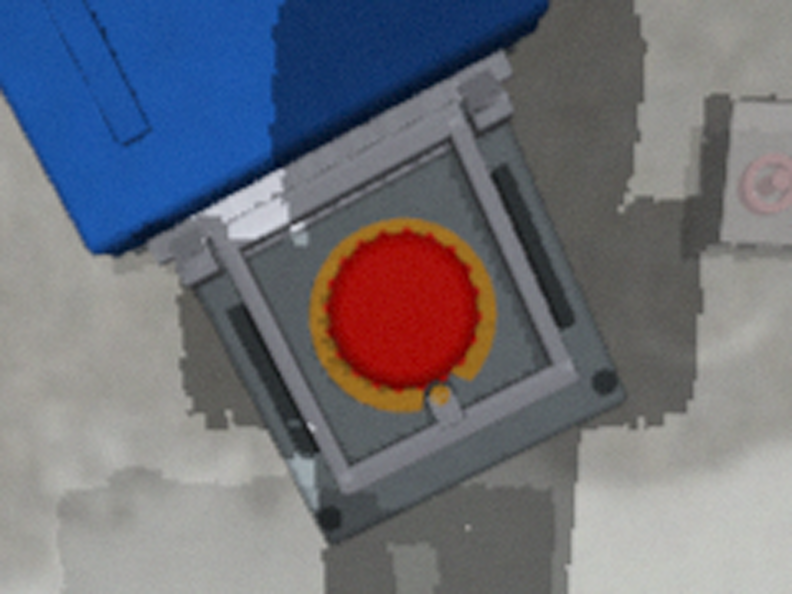

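Measured off the crop, the roller centre is about 25.2 mm from the cam centre. It was about 32.7 mm before, and the seat is at 25 mm, so it looks dropped in. The notch still shows more gap on the right, around (460,380), so I'll take a closer look.

Call:
carry_out(motion=[[[2.5, 0, 1.5, 0, 0, -6], [2.5, 0, 1.5, 0, 0, -6], [1, 0, 1, 0, 0, -6], [0, 0, 0, 0, 0, -6], [0, 0, 0, 0, 0, 0]]])

```text
time: 14.92
position: [0.4629, -0.1151, 0.1618]
ee_rot: [3.089, 0.539, -0.013]
force: [0.3, 1.1, 0.3]
opening: 0.0874
```

```bash
sed -i 's/u\[1\]-90/u[1]-60/' look.py; python3 look.py c7.png
```

```text
wrist roller_seat [([0.4499, -0.1304, 0.0409], 0.78)]
wrist knob_grip [([0.4731, -0.1207, 0.0756], 0.79)]
wrist lid_edge [([0.5282, -0.1029, 0.0499], 0.93)]
wrist cube_center [([0.5039, -0.2428, 0.0176], 0.96)]
wrist dial_center [([0.6241, -0.2093, 0.0033], 0.61)]
bolt [([0.4875, -0.1144, 0.051], 0.71)]
latch [([0.5084, -0.1149, 0.0483], 0.88), ([0.5666, -0.086, 0.0559], 0.28)]
knob_grip [([0.5448, -0.0981, 0.0549], 0.68)]
[333 174]
```

View pics/c7.png

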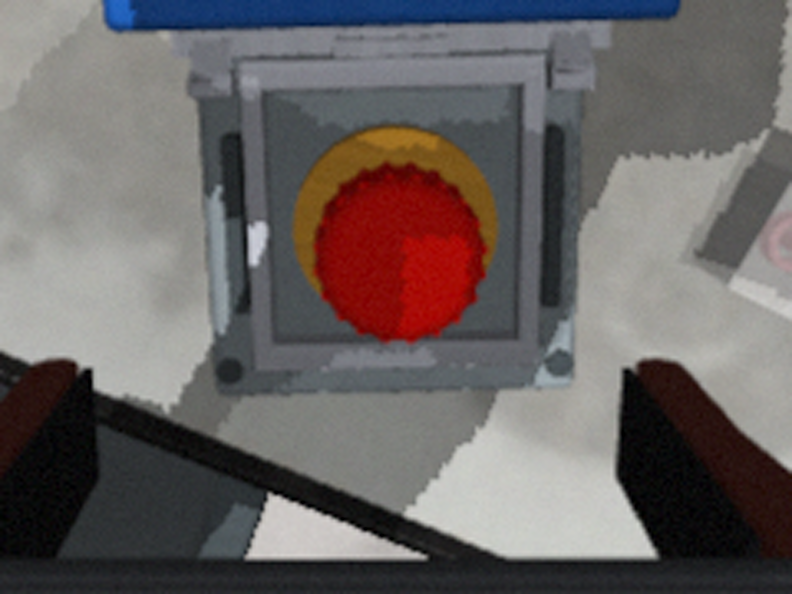

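This view shows the yoke shifted towards the lid: inner edge margins are now 37 mm at the top and 31 mm at the bottom, against 32 and 42 mm before. The knob hides the roller here, so I'll take one view from further back.

Call:
carry_out(motion=[[[-3, 0, 0, 0, 0, 0], [-3, 0, 0, 0, 0, 0], [-2.5, 0, 0, 0, 0, 0], [0, 0, -1, 0, 0, 0], [0, 0, 0, 0, 0, 0]]])

```text
time: 15.78
position: [0.3796, -0.1438, 0.1745]
ee_rot: [3.09, 0.527, -0.006]
force: [1.2, 1.1, 1.0]
opening: 0.088
```

```bash
sed -i 's/u\[1\]-60/u[1]-90/; s/240\]/200]/;s/fx=3.3,fy=3.3/fx=4,fy=3.3/' look.py; sed -i 's/u\[0\]-120/u[0]-100/;s/y0+180/y0+150/;s/fy=3.3/fy=4/' look.py; python3 look.py c8.png
```

```text
wrist roller_seat [([0.4472, -0.1331, 0.0451], 0.58)]
wrist knob_grip [([0.4729, -0.1217, 0.0732], 0.92)]
wrist lid_edge [([0.5281, -0.103, 0.0518], 0.65)]
wrist cube_center [([0.4729, -0.1201, 0.0764], 0.72)]
wrist dial_center [([0.5047, -0.2488, 0.0158], 0.38)]
bolt [([0.4903, -0.1149, 0.0497], 0.91), ([0.5076, -0.1113, 0.0428], 0.63)]
latch [([0.5098, -0.1128, 0.0443], 0.81)]
knob_grip [([0.483, -0.1165, 0.0474], 0.84)]
[335  71]
```

View pics/c8.png

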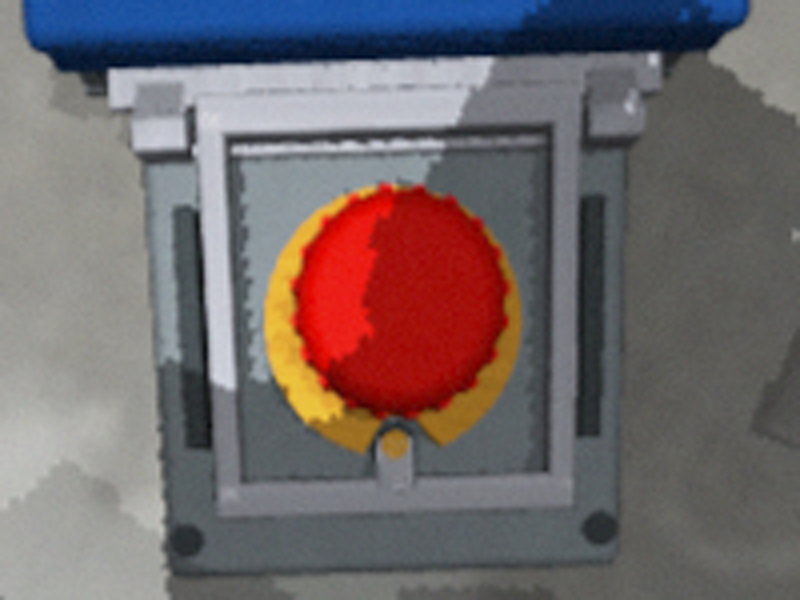

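The roller at (397,443) sits centred in the notch, whose edges are at about (365,453) and (438,447). The lid is flat, and the cube and dial read the same positions as at the start. Handing in.

```bash
python3 -c "
from h import *
snap('scene'); marks('scene',['lid_edge','dial_center','cube_center'])
print(env.get_state()['time']); print(env.finish_job())"
```

```text
scene lid_edge [([0.5274, -0.1032, 0.0574], 0.75)]
scene dial_center [([0.6187, -0.2103, 0.0105], 0.63)]
scene cube_center [([0.5047, -0.2449, 0.0187], 0.73)]
16.4333
the job is handed in; nothing more can be done
None
```

I closed the lid and turned the knob until the roller dropped into the notch, then handed the job in at 16.4 s. No verdict came back.

- **Lid:** I swung it down with closed fingers and pressed it onto the gasket, with about 52 N on the tool. After release its front edge read z of 0.050–0.057 m over several looks, where shut is 0.055 m. I take that as latched; an unlatched lid would read about 0.060 m or more. I could not read the latch joint directly.
- **Knob:** I turned it about 178° clockwise in one grasp until the torque fell from 0.35 to 0.08 Nm, then let the spring pull it in.
- **Roller and bolt:** The close-up shows the roller centred in the notch. An earlier picture put it about 25 mm from the knob axis, compared with about 33 mm before, so the bolt travelled roughly 7.5 mm, give or take 1 mm.
- **Dial and cube:** They are where they started, within the few millimetres the detectors allow.

The last scene reading put the lid edge 2.4 mm above shut, but that is within the detector's 4 mm error and the close-ups show the lid flat. A few low-confidence detections pointed at the wrong object, and I ignored them. The gripper was clear of everything at hand-in.

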